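# Fit the drill guide plate on the lock jig

### The arm

A 6-joint arm with a two-finger parallel gripper is mounted at the origin on the work surface. World frame = base frame: x ahead of the robot, y to its left, z up, the work surface at z = 0. Lengths are in m, angles in rad, forces in N, time in s.
With the tool pointing down it reaches from about 0.35 to 0.95 m from the base axis. Payload 17.4 kg.
Tool frame: the origin (TCP) lies on the centre line of the jaws, within the pads' length; the fingertips stand ctrl.tip_extent ahead of it and the grasp point (between the pads) lies 8 mm behind it (ctrl.tip_extent is the distance from the TCP to the fingertips, in m); z points along the fingers, y is the direction in which the jaws open and shut (so a half turn about z gives the same grasp; the last joint's range is limited). The gripper opens to 93 mm and grips with 3 to 60 N. Pads are 15 mm wide; open, the fingers measure 128 mm over their backs; the gripper's body (75 mm by 188 mm) begins 65 mm behind the grasp point.
Start: joints at [-1.195, 0.116, 1.442, -0, 1.584, -0.038], TCP at [0.271, -0.618, 0.23] pointing down, gripper open.
Joint ranges: [-2.83, 2.83], [-0.83, 2.19], [0.07, 2.5], [-1.14, 4.28], [0.01, 3], [-2.97, 2.97]. Speed limits (rad/s): [1.89, 1.89, 2.22, 3.14, 3.14, 3.14].

### API

Orientations are given as a unit quaternion [w, x, y, z].
In Python, from station import status, vision, order, ctrl gives the robot as it stands.
- The arm moves only by the tool play_rows, never from a script. Its argument "moves" is a list of rows, each a list of 7 numbers: the shift along the tool's x, y, z in cm, then the turn, a rotation vector about the tool's x, y, z in rad, then the closure, from 0 (fully open) to 1 (shut). A call has 1 to 20 rows; each row shifts and turns the pose as measured when the row begins, along the tool's axes as they then stand; what a row does not reach is not made up. A row lasts 1/12 s, in which the tool goes at most 41.7 mm and 7.16 degrees, less where a joint would pass 70% of its speed; a pose out of reach is approached as far as the arm can. A call with a gripper value outside its range is refused whole. The fingers move at their own pace and stop on an object; "newtons" is the grip in N (left out, the last holds). Time passes only in rows, so rows that do not move let the fingers close. It gives the time, the measured TCP pose, the force and the opening at its end, in the units of the state.
- status.observe(): the state, without advancing time (a new reading comes with each control period).
- vision.snapshot(name): name is "scene" or "top" or "wrist"; returns (picture, depth): 480x640x3 uint8, blue, green, red; 480x640 float32, m along the optical axis (not along the pixel's ray), 0 where there is no reading.
- vision.camera_model(name): a dict with "fovy" (degrees; the focal length in pixels is half the picture's height over the tangent of half this angle, whatever the lens; pixels are square), "cx", "cy" (the principal point, pixels), "cam_to_world" (4x4, takes a point from camera to world coordinates); the wrist camera has in their place "tool_from_camera" (4x4, takes a point from camera to tool coordinates, whose origin is the TCP and whose axes are the flange's). Camera axes: x right, y up, looking along -z (the intrinsics and any distortion apply to the point x, -y, -z); pixel columns grow to the right and rows downward; lengths in m; the calibration is good to about 2 mm. A picture is of the moment at which its call begins: read the wrist's pose just before it. camera_model takes no time and is no camera call.
- order.job_done(): hands the job in, once; it reports no verdict.
The state is a dict: "time_s": time; "joints": joint angles; "dq": joint speeds; "effort": joint torques, N m; "tcp_pos": TCP position; "tool_rot": TCP orientation; "wrist_force": force on the tool from outside, world axes, zero at the start; "torque": the same for the moment, N m; "grip_width": finger opening in m.
Only numpy, scipy, OpenCV 4.12 (cv2) and the standard library are available. Lean on these libraries where they do the work, as an engineer would, in place of code of your own. Each camera call takes 0.05 s, during which the arm holds its last target. There are 200 camera calls.

### The job

Fit the aluminium drill guide plate on the lock drilling jig: pick it up by its fin, thread it over the tall rod, lower it square and gently (never let it drop), and swing it about the rod until its second hole finds the nose of the brass lock cylinder and the plate goes fully home, lying flat on the lock and the rod's collar. Do not force it, then let go of it, and leave the padlock, screwdriver and oil bottle alone.

Things in the scene. Friction and masses are not known exactly. Their poses are not given: they have to be found in the camera images.
- jig: Drilling jig fixed to the bench: grey base slab 195 x 150 x 16 mm (x -45 to 150, y -75 to 75 mm) with a tall vertical steel rod and a swivel arm that carries a brass lock cylinder. Origin on the rod's axis at bench height; z up, x along the slab's long side, y to its left. Contact between plate and jig over 60 N counts as forcing.
- rod_top (a point): Top of the jig's rod, on its axis, 166 mm above the bench; jig's axes. The rod is 14 mm in diameter; its last 8 mm taper to 7 mm.
- seat (a point): On the rod's axis at seat height, 46 mm above the bench; jig's axes. Here the rod's collar (32 mm in diameter) ends in a flat top. The plate is home when its underside is at this height at both holes; resting on the lock's nose instead, it is 8 mm too high there.
- swing_mid (a point): Middle of the lock's swing, 105 mm along x from the seat point. The lock (32 mm in diameter, flat shoulder at seat height) stands 105 mm from the rod's axis, locked anywhere from -0.29 to 0.29 rad about it from here (plus towards the jig's y): not measured, look or feel for it. On it a round nose 16 mm in diameter, 8 mm high, the top 2 mm tapering to 12.6 mm.
- plate: Drill guide plate, loose, flat on the bench: aluminium, 150 x 50 x 10 mm, 0.3 to 0.5 kg. Origin on the rod hole's axis at the underside; z up, x towards the nose hole. Plate x -22 to 128, y -25 to 25, z 0 to 10 mm. Rod hole 16 mm in diameter, through a dark boss 30 mm in diameter up to z = 30. Fin to hold it by: x 37 to 87, y -7 to 7, z 10 to 48 mm. Centre of mass near x = 54.
- nose_hole (a point): Centre of the plate's nose hole (18 mm in diameter, right through) at the underside, at (105, 0, 0) mm in the plate's frame; plate's axes.
- padlock: Bystander: brass padlock with steel shackle lying flat, about 65 x 45 x 22 mm; origin under its body.
- screwdriver: Bystander: screwdriver lying on the bench; origin under its middle.
- oiler: Bystander: small yellow oil bottle, 44 mm in diameter, 100 mm high, standing; origin at the centre of its underside.
Things that resemble listed ones, but are neither listed nor needed, are in the scene too. Of the things that look like the plate, the largest one is meant.

How it is judged:
On the way:
1. the plate is threaded on the rod, square, its underside between the lock's nose and the rod's tip (horizontal distance between plate and jig below 0.004 m and z of plate in the frame of jig between 0.05 and 0.15 m and angle between plate's own z axis and vertical below 0.1 rad), for 0.1 s.
At the end, for the whole second after the job is handed in: The plate is on the rod and fully home: underside within 2.5 mm of the seat (46 mm above the bench) at both the rod hole and the nose hole, the rod hole within 3 mm of the rod's axis, tilt under 0.03 rad, at rest and let go (z of each of plate, nose_hole in the frame of jig below 0.0485 m and z of nose_hole in the frame of jig above 0.043 m and horizontal distance between plate and jig below 0.003 m and angle between plate's own z axis and vertical below 0.03 rad and linear speed of plate below 0.02 m/s and contact force between the fingers and plate below 0.1 N); the robot touches nothing.
It fails at once if the plate is forced on the jig with more than 60 N (contact force between plate and jig above 60 N).
It fails at once if the plate drops down the rod (faster than 0.5 m/s) (horizontal distance between plate and jig below 0.01 m and z of plate in the frame of jig below 0.16 m and linear speed of plate above 0.5 m/s).
It fails at once if a bystander is moved more than 20 mm (distance of any of padlock, screwdriver, oiler from where it was at the start of the episode above 0.02 m).
It also fails if it takes over 67 s, if anything falls off the work surface, if the arm or the gripper's body presses on something with over 40 N, if the wrist force passes 120 N, or if a joint passes its speed limit or range.

## Working session

There is one attempt and no reset: what is moved stays moved. The work goes in short steps, Python scripts to look and compute and a tool call to move; the robot and the scene stay as the last step left them, time stands still between calls to the robot, and variables do not carry over. Pictures are saved under pics/ and viewed, about 8 in all and at most 12, crops included, and the job is handed in when it is done.

Besides the shell and the picture viewer there is one more tool, called after "Request:" as name(argument=value, ...), one argument or row to a line, values as JSON. play_rows: Moves the arm, as the interface text tells. Its arguments: {"type":"object","properties":{"moves":{"type":"array"},"newtons":{"type":"number"}},"required":["moves"]}

```bash
mkdir -p pics; ls
cat > h.py <<'E'
import numpy as np, cv2
from station import status, vision, order, ctrl
def K(m):
    f=240/np.tan(np.radians(m["fovy"])/2); return f
def world(name,d,m=None,T=None):
    m=m or vision.camera_model(name); f=K(m)
    v,u=np.mgrid[0:480,0:640]
    P=np.stack([(u-m["cx"])/f*d,-(v-m["cy"])/f*d,-d,np.ones_like(d)],-1)
    T=np.array(m["cam_to_world"]) if T is None else T
    return (P@T.T)[...,:3]
E
python3 - <<'E'
from h import *
s=status.observe();print(s);print(ctrl.tip_extent)
for n in["scene","top"]:
    p,d=vision.snapshot(n);cv2.imwrite(f"pics/{n}0.png",p);np.save(n+"0.npy",d)
    m=vision.camera_model(n);print(n,m)
print(vision.camera_model("wrist"))
E
```

```text
pics
{'time_s': 0.0, 'joints': array([-1.19477874e+00,  1.16499457e-01,  1.44225715e+00, -1.40652687e-05,
        1.58401420e+00, -3.78018051e-02]), 'dq': array([ 1.88838830e-03, -1.16308319e-03, -9.22167225e-04,  4.60984878e-04,
       -4.90935918e-05, -7.70147721e-04]), 'effort': array([-1.91692925e-03, -7.21268749e+01, -6.22621679e+01,  7.80174416e-02,
        2.36501807e-02, -3.14719284e-05]), 'tcp_pos': array([ 0.2713399 , -0.6178508 ,  0.22890113]), 'tool_rot': array([-5.79490790e-04,  9.78670297e-01,  2.05436373e-01, -1.06075262e-04]), 'wrist_force': array([-0.08998107, -1.08757858,  0.42407608]), 'torque': array([-0.0303273 , -0.01236492, -0.00691295]), 'grip_width': 0.09314439854968433}
0.011
scene {'fovy': 47.99034665160108, 'cx': 321.3514440113086, 'cy': 237.50470593382826, 'cam_to_world': array([[-0.13765402, -0.73565651,  0.66322008,  1.39582423],
       [ 0.99040086, -0.09374659,  0.10157618,  0.08114848],
       [-0.01255056,  0.6708361 ,  0.74149943,  1.03906596],
       [ 0.        ,  0.        ,  0.        ,  1.        ]])}
top {'fovy': 48.048735298060954, 'cx': 324.9204698249827, 'cy': 246.01199157571747, 'cam_to_world': array([[ 0.083858  ,  0.97171955, -0.22074633,  0.36009806],
       [-0.99645259,  0.08334544, -0.01165197, -0.05487192],
       [ 0.00707575,  0.22094037,  0.97526165,  1.19103627],
       [ 0.        ,  0.        ,  0.        ,  1.        ]])}
{'fovy': 65.01053585004455, 'cx': 316.37235972016254, 'cy': 239.6847031511286, 'tool_from_camera': array([[-3.78704499e-07,  9.58789190e-01,  2.84118442e-01,
         7.87754574e-02],
       [ 9.99999518e-01, -2.78455110e-04,  9.41010557e-04,
         5.34793602e-04],
       [ 9.81344982e-04,  2.84118306e-01, -9.58788728e-01,
        -1.55522826e-01],
       [ 0.00000000e+00,  0.00000000e+00,  0.00000000e+00,
         1.00000000e+00]])}
```

View pics/top0.png

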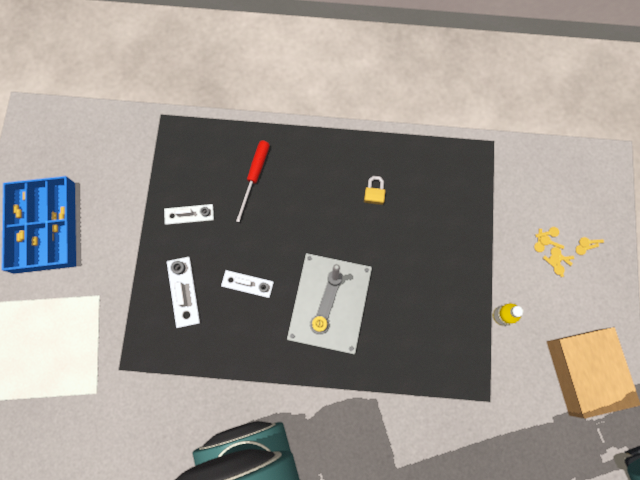

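View pics/scene0.png

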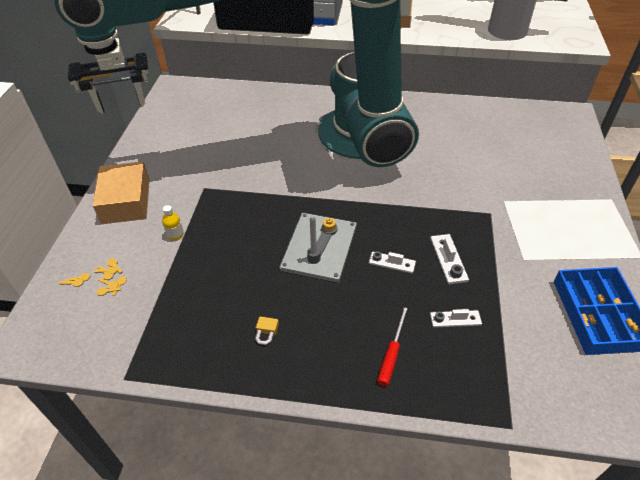

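The top view shows three look-alike plates at (189,214), (183,292) and (247,284). The one at (183,292) looks largest. The jig has its rod at about (337,272) and its brass lock at (320,323). Next I measure them and crop.

Run:
```python
from h import *
p=cv2.imread("pics/top0.png");d=np.load("top0.npy");W=world("top",d)
sat=p.max(2).astype(int)-p.min(2)
def rect(mask,seed,name):
    n,l=cv2.connectedComponents(mask.astype(np.uint8),connectivity=4)
    k=l[seed[1],seed[0]]
    if k==0: print(name,"seed0",p[seed[1],seed[0]],W[seed[1],seed[0]]);return
    q=W[l==k][:,:2]; r=cv2.minAreaRect((q*1000).astype(np.float32))
    print(name,len(q),r, 'corners',cv2.boxPoints(r).round(1).tolist(),'z',np.median(W[l==k][:,2]))
mask=(p.min(2)>150)&(sat<40)&(W[...,2]<.03)
for s in[(189,220),(193,318),(232,286)]: rect(mask,s,s)
rect((p.min(2)>95)&(sat<40)&(W[...,2]<.03)&(W[...,2]>.006),(310,290),'slab')
for n,(a,b,c,e) in dict(boss=(165,200,255,280),fin=(170,195,275,310),rod=(322,355,255,290),lock=(305,335,310,335)).items():
    q=W[c:e,a:b].reshape(-1,3)
    lo,hi=dict(boss=(.022,.04),fin=(.04,.06),rod=(.1,.2),lock=(.047,.06))[n]
    q=q[(q[:,2]>lo)&(q[:,2]<hi)]
    print(n,len(q),q.mean(0) if len(q) else 0,q.max(0) if len(q) else 0, q.min(0) if len(q) else 0)
print(W[330:334,215:219].mean((0,1)))
for n,(u,v) in dict(padlock=(375,195),drv=(255,175),oil=(511,315)).items(): print(n,W[v,u])
a=cv2.resize(p[195:335,150:290],(560,560),interpolation=cv2.INTER_CUBIC)
cv2.imwrite("pics/crop.png",a)
```

```text
(189, 220) 595 ((677.8038330078125, 277.66943359375), (42.58247375488281, 111.52900695800781), 10.739716529846191) corners [[646.5, 328.5], [667.2999877929688, 218.89999389648438], [709.0999755859375, 226.8000030517578], [688.2999877929688, 336.3999938964844]] z 0.006659826888812281
(193, 318) 1180 ((499.15106201171875, 265.9051208496094), (154.53030395507812, 54.21735382080078), 16.61126708984375) corners [[417.3999938964844, 269.79998779296875], [432.8999938964844, 217.8000030517578], [580.9000244140625, 262.0], [565.4000244140625, 314.0]] z 0.009118809716673892
(232, 286) 701 ((529.3439331054688, 125.56094360351562), (112.77843475341797, 39.85435485839844), 80.79328155517578) corners [[500.70001220703125, 73.0999984741211], [540.0, 66.69999694824219], [558.0, 178.0], [518.7000122070312, 184.39999389648438]] z 0.006718978559049349
slab 5618 ((500.6268005371094, -60.664817810058594), (149.98861694335938, 195.06321716308594), 82.934326171875) corners [[394.6000061035156, -123.0999984741211], [588.2000122070312, -147.10000610351562], [606.5999755859375, 1.7999999523162842], [413.1000061035156, 25.799999237060547]] z 0.015903278281499178
boss 121 [0.54750034 0.27845108 0.02834217] [0.56248028 0.29394857 0.03623647] [0.53330343 0.26430889 0.02241293]
fin 165 [0.48860543 0.26093202 0.0468688 ] [0.51389725 0.27417888 0.05271738] [0.46426348 0.24821513 0.04039441]
rod 63 [ 0.54912236 -0.06671842  0.14428453] [ 0.55732285 -0.06022263  0.16627514] [ 0.54540189 -0.07378581  0.10210824]
lock 63 [ 0.44986134 -0.04251923  0.04937898] [ 0.464864   -0.02785449  0.05873599] [ 0.43548837 -0.05569084  0.04700508]
[4.18456104e-01 1.79450199e-01 9.72923695e-05]
padlock [ 0.75408663 -0.14474184  0.01909037]
drv [0.77792272 0.13307102 0.02038043]
oil [ 0.49830457 -0.43387144  0.08611371]
```

View pics/crop.png

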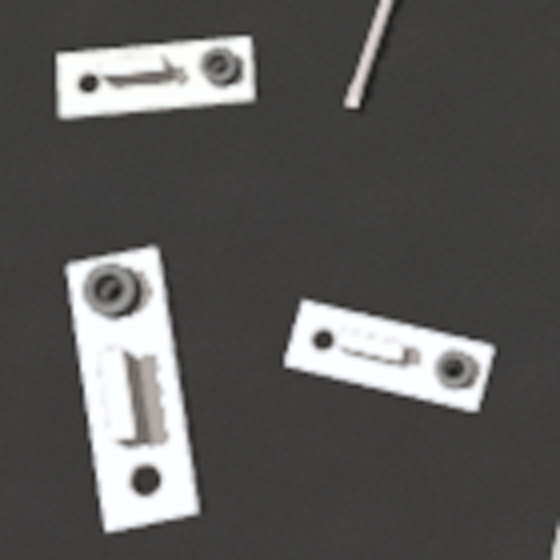

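The crop confirms it: (183,292) measures 154x54 mm against about 112x41 mm for the other two, so it is the plate. Its boss faces away from the robot. I move above it next.

```bash
cat >> h.py <<'E'
from scipy.spatial.transform import Rotation as R
def rot(q): return R.from_quat(np.r_[q[1:],q[0]])
def down(psi): # tool x at world angle psi, z down
    return R.from_euler("z",psi)*R.from_euler("x",np.pi)
def plan(p1,psi,n,turn=0,close=0):
    s=status.observe();p0=s["tcp_pos"];r0=rot(s["tool_rot"]);r1=down(psi)
    rv=(r1*r0.inv()).as_rotvec()
    if turn and rv[2]*turn<0: rv=rv-np.sign(rv[2])*2*np.pi*np.array([0,0,1])
    dp=(np.array(p1)-p0)/n;out=[]
    for k in range(n):
        r=R.from_rotvec(rv*k/n)*r0
        out.append([round(float(x),2) for x in r.inv().apply(dp)*100]+[round(float(x),3) for x in r.inv().apply(rv/n)]+[close])
    print("p0",p0.round(4),"psi0",np.arctan2(*r0.as_matrix()[[1,0],0]).round(4),"F",s["wrist_force"].round(1),"t",s["time_s"])
    for o in out: print(o,end=",")
    print()
E
python3 - <<'E'
from h import *
plan([.49,.262,.2],np.radians(196.6),30,1)
E
```

```text
p0 [ 0.2714 -0.6179  0.229 ] psi0 0.4138 F [-0.4 -0.5  0.8] t 0.1
[1.85, -2.39, 0.1, -0.0, -0.0, -0.101, 0],[2.08, -2.19, 0.1, -0.0, -0.0, -0.101, 0],[2.29, -1.97, 0.1, -0.0, -0.0, -0.101, 0],[2.47, -1.74, 0.1, -0.0, -0.0, -0.101, 0],[2.64, -1.48, 0.1, -0.0, -0.0, -0.101, 0],[2.77, -1.21, 0.1, -0.0, -0.0, -0.101, 0],[2.88, -0.92, 0.1, -0.0, -0.0, -0.101, 0],[2.96, -0.63, 0.1, -0.0, -0.0, -0.101, 0],[3.0, -0.33, 0.1, -0.0, -0.0, -0.101, 0],[3.02, -0.02, 0.1, -0.0, -0.0, -0.101, 0],[3.01, 0.28, 0.1, -0.0, -0.0, -0.101, 0],[2.97, 0.58, 0.1, -0.0, -0.0, -0.101, 0],[2.89, 0.87, 0.1, -0.0, -0.0, -0.101, 0],[2.79, 1.16, 0.1, -0.0, -0.0, -0.101, 0],[2.66, 1.43, 0.1, -0.0, -0.0, -0.101, 0],[2.5, 1.69, 0.1, -0.0, -0.0, -0.101, 0],[2.32, 1.94, 0.1, -0.0, -0.0, -0.101, 0],[2.11, 2.16, 0.1, -0.0, -0.0, -0.101, 0],[1.89, 2.36, 0.1, -0.0, -0.0, -0.101, 0],[1.64, 2.54, 0.1, -0.0, -0.0, -0.101, 0],[1.38, 2.69, 0.1, -0.0, -0.0, -0.101, 0],[1.1, 2.82, 0.1, -0.0, -0.0, -0.101, 0],[0.81, 2.91, 0.1, -0.0, -0.0, -0.101, 0],[0.51, 2.98, 0.1, -0.0, -0.0, -0.101, 0],[0.21, 3.01, 0.1, -0.0, -0.0, -0.101, 0],[-0.09, 3.02, 0.1, -0.0, -0.0, -0.101, 0],[-0.39, 3.0, 0.1, -0.0, -0.0, -0.101, 0],[-0.69, 2.94, 0.1, -0.0, -0.0, -0.101, 0],[-0.99, 2.86, 0.1, -0.0, -0.0, -0.101, 0],[-1.27, 2.74, 0.1, -0.0, -0.0, -0.101, 0],
```

Request:
play_rows(
  moves=[
    [1.8, -2.4, 0, 0, 0, -0.1, 0],
    [2.1, -2.2, 0, 0, 0, -0.1, 0],
    [2.3, -2.0, 0, 0, 0, -0.1, 0],
    [2.5, -1.7, 0, 0, 0, -0.1, 0],
    [2.6, -1.5, 0, 0, 0, -0.1, 0],
    [2.8, -1.2, 0, 0, 0, -0.1, 0],
    [2.9, -0.9, 0, 0, 0, -0.1, 0],
    [3, -0.6, 0, 0, 0, -0.1, 0],
    [3, -0.3, 0, 0, 0, -0.1, 0],
    [3, 0, 0, 0, 0, -0.1, 0],
    [3, 0.3, 0, 0, 0, -0.1, 0],
    [3, 0.6, 0, 0, 0, -0.1, 0],
    [2.9, 0.9, 0, 0, 0, -0.1, 0],
    [2.8, 1.2, 0, 0, 0, -0.1, 0],
    [2.7, 1.4, 0, 0, 0, -0.1, 0],
  ],
)

```text
time_s: 1.35
tcp_pos: [0.3713, -0.1578, 0.2233]
tool_rot: [-0.005, 0.551, 0.835, 0.002]
wrist_force: [-0.0, 0.4, -0.4]
grip_width: 0.0928
```

Run:
```python
from h import *
plan([.49,.262,.2],np.radians(196.6),18,1)
```

```text
p0 [ 0.3713 -0.1578  0.2233] psi0 1.9749 F [-0.   0.4 -0.4] t 1.35
[1.88, 1.52, 0.15, 0.0, -0.001, -0.081, 0],[1.75, 1.67, 0.14, 0.0, -0.001, -0.081, 0],[1.61, 1.81, 0.14, 0.0, -0.001, -0.081, 0],[1.46, 1.93, 0.14, 0.0, -0.001, -0.081, 0],[1.3, 2.04, 0.14, 0.0, -0.001, -0.081, 0],[1.13, 2.14, 0.14, 0.0, -0.001, -0.081, 0],[0.96, 2.23, 0.14, 0.0, -0.001, -0.081, 0],[0.77, 2.3, 0.14, 0.0, -0.001, -0.081, 0],[0.58, 2.35, 0.14, 0.0, -0.001, -0.081, 0],[0.39, 2.39, 0.13, 0.0, -0.001, -0.081, 0],[0.2, 2.42, 0.13, 0.0, -0.001, -0.081, 0],[0.0, 2.42, 0.13, 0.0, -0.001, -0.081, 0],[-0.19, 2.42, 0.13, 0.0, -0.001, -0.081, 0],[-0.39, 2.39, 0.13, 0.0, -0.001, -0.081, 0],[-0.58, 2.35, 0.13, 0.0, -0.001, -0.081, 0],[-0.77, 2.3, 0.13, 0.0, -0.001, -0.081, 0],[-0.95, 2.23, 0.13, 0.0, -0.001, -0.081, 0],[-1.13, 2.14, 0.13, 0.0, -0.001, -0.081, 0],
```

Request:
play_rows(
  moves=[
    [1.9, 1.5, 0.1, 0, 0, -0.08, 0],
    [1.8, 1.7, 0.1, 0, 0, -0.08, 0],
    [1.6, 1.8, 0.1, 0, 0, -0.08, 0],
    [1.5, 1.9, 0.1, 0, 0, -0.08, 0],
    [1.3, 2.0, 0.1, 0, 0, -0.08, 0],
    [1.1, 2.1, 0.1, 0, 0, -0.08, 0],
    [1, 2.2, 0.1, 0, 0, -0.08, 0],
    [0.8, 2.3, 0.1, 0, 0, -0.08, 0],
    [0.6, 2.4, 0.1, 0, 0, -0.08, 0],
    [0.4, 2.4, 0.1, 0, 0, -0.08, 0],
    [0.2, 2.4, 0.1, 0, 0, -0.08, 0],
    [0, 2.4, 0.1, 0, 0, -0.08, 0],
    [-0.2, 2.4, 0.1, 0, 0, -0.08, 0],
    [-0.4, 2.4, 0.1, 0, 0, -0.08, 0],
    [-0.6, 2.4, 0.1, 0, 0, -0.08, 0],
    [-0.8, 2.3, 0.1, 0, 0, -0.08, 0],
    [-1, 2.2, 0.1, 0, 0, -0.08, 0],
    [-1.1, 2.1, 0.1, 0, 0, -0.08, 0],
    [0, 0, 0, 0, 0, 0, 0],
  ],
)

```text
time_s: 2.93
tcp_pos: [0.4749, 0.2931, 0.2036]
tool_rot: [-0.003, -0.179, 0.984, 0.004]
wrist_force: [0.4, 0.2, -0.6]
grip_width: 0.0931
```

```bash
cat >> h.py <<'E'
def wristcam(tag):
    s=status.observe();p,d=vision.snapshot("wrist");m=vision.camera_model("wrist")
    T=np.eye(4);T[:3,:3]=rot(s["tool_rot"]).as_matrix();T[:3,3]=s["tcp_pos"]
    T=T@np.array(m["tool_from_camera"])
    cv2.imwrite(f"pics/{tag}.png",p);np.savez(tag,d=d,T=T)
    return p,world("wrist",d,m,T),m,T
E
python3 - <<'E'
from h import *
p,W,m,T=wristcam("w1")
z=W[...,2]
def st(n,lo,hi,c,r):
    k=(z>lo)&(z<hi)&(np.hypot(W[...,0]-c[0],W[...,1]-c[1])<r)
    q=W[k]; 
    if len(q)<5: print(n,len(q));return
    rr=cv2.minAreaRect((q[:,:2]*1000).astype(np.float32)); print(n,len(q),np.median(q[:,2]).round(4),rr)
st("plate",.006,.014,(.499,.266),.09)
st("fin",.044,.054,(.49,.263),.04)
st("boss",.026,.034,(.549,.28),.03)
plan([.49,.262,.2],np.radians(196.6),3)
E
```

```text
plate 5786 0.0104 ((507.3487243652344, 233.43722534179688), (150.23919677734375, 112.58331298828125), 16.55730438232422)
fin 929 0.0483 ((489.4617919921875, 260.7278137207031), (49.9756965637207, 14.154485702514648), 16.74160385131836)
boss 549 0.0302 ((548.6228637695312, 278.5892028808594), (28.646648406982422, 28.669574737548828), 31.11244773864746)
p0 [0.4746 0.2918 0.2036] psi0 -2.7852 F [-0.4 -0.7 -0.9] t 2.9833
[-0.13, -1.11, 0.11, 0.003, -0.002, 0.022, 0],[-0.16, -1.11, 0.11, 0.003, -0.002, 0.022, 0],[-0.18, -1.1, 0.12, 0.003, -0.002, 0.022, 0],
```

View pics/w1.png

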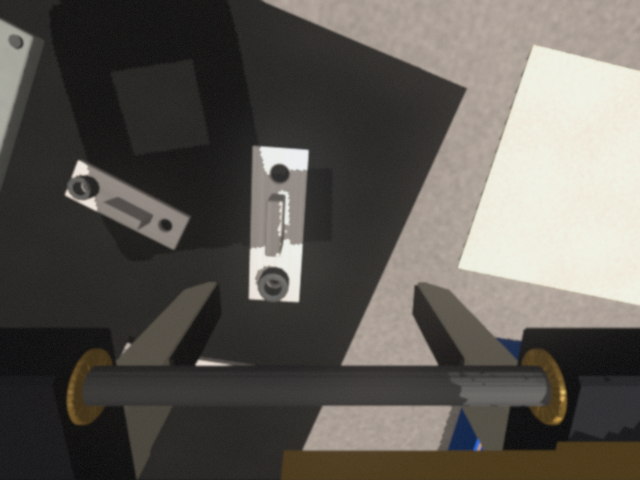

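Wrist view: the plate is at (280,225), with its boss at (272,283). The fin is measured at (489.5, 260.7) mm, 16.7°, 50x14 mm. Going down to it now.

Request:
play_rows(
  moves=[
    [-0.1, -1.1, 1.5, 0.003, -0.002, 0.022, 0],
    [-0.2, -1.1, 2, 0.003, -0.002, 0.022, 0],
    [-0.2, -1.1, 2, 0.003, -0.002, 0.02, 0],
    [0, 0, 2.5, 0, 0, 0, 0],
    [0, 0, 2.5, 0, 0, 0, 0],
    [0, 0, 2, 0, 0, 0, 0],
    [0, 0, 0, 0, 0, 0, 0],
  ],
)

```text
time_s: 3.57
tcp_pos: [0.4899, 0.257, 0.0746]
tool_rot: [0.002, -0.139, 0.99, -0.001]
wrist_force: [-0.3, 1.1, -1.4]
grip_width: 0.0927
```

Run:
```python
from h import *
plan([.4895,.2607,.027],np.radians(196.75),5)
```

```text
p0 [0.4899 0.257  0.0746] psi0 -2.8636 F [-0.3  1.1 -1.4] t 3.5667
[-0.01, 0.08, 0.95, -0.0, 0.001, -0.003, 0],[-0.01, 0.07, 0.95, -0.0, 0.001, -0.003, 0],[-0.01, 0.07, 0.95, -0.0, 0.001, -0.003, 0],[-0.01, 0.07, 0.95, -0.0, 0.001, -0.003, 0],[-0.01, 0.07, 0.95, -0.0, 0.001, -0.003, 0],
```

Request:
play_rows(
  moves=[
    [0, 0.15, 0.95, 0, 0.001, -0.003, 0],
    [0, 0.12, 0.95, 0, 0.001, -0.003, 0],
    [0, 0.05, 0.95, 0, 0.001, -0.003, 0],
    [0, 0.05, 0.95, 0, 0.001, -0.003, 0],
    [0, 0.05, 0.95, 0, 0.001, -0.003, 0],
    [0, 0, 0, 0, 0, 0, 0],
    [0, 0, 0, 0, 0, 0, 0.5],
    [0, 0, 0, 0, 0, 0, 0.8],
    [0, 0, 0, 0, 0, 0, 1],
    [0, 0, 0, 0, 0, 0, 1],
    [0, 0, 0, 0, 0, 0, 1],
    [0, 0, 0, 0, 0, 0, 1],
    [0, 0, 0, 0, 0, 0, 1],
    [0, 0, 0, 0, 0, 0, 1],
  ],
  newtons=40,
)

```text
time_s: 4.73
tcp_pos: [0.4907, 0.2612, 0.0283]
tool_rot: [0.002, -0.145, 0.989, -0.0]
wrist_force: [0.2, 1.0, -0.1]
grip_width: 0.0444
```

Run:
```python
from h import *
plan([.4895,.2607,.25],np.radians(196.75),5,0,1)
```

```text
p0 [0.4907 0.2612 0.0283] psi0 -2.8503 F [ 0.2  1.  -0.1] t 4.7333
[0.01, -0.01, -4.43, -0.0, 0.001, -0.0, 1],[0.01, -0.01, -4.43, -0.0, 0.001, -0.0, 1],[0.02, -0.0, -4.43, -0.0, 0.001, -0.0, 1],[0.02, -0.0, -4.43, -0.0, 0.001, -0.0, 1],[0.02, -0.0, -4.43, -0.0, 0.001, -0.0, 1],
```

Request:
play_rows(
  moves=[
    [0, 0, 0, 0, 0, 0, 1],
    [0, 0, 0, 0, 0, 0, 1],
    [0, 0, 0, 0, 0, 0, 1],
    [0, 0, 0, 0, 0, 0, 1],
    [0, 0, 0, 0, 0, 0, 1],
    [0, 0, 0, 0, 0, 0, 1],
    [0, 0, 0, 0, 0, 0, 1],
    [0, 0, 0, 0, 0, 0, 1],
  ],
)

```text
time_s: 5.4
tcp_pos: [0.4907, 0.2612, 0.0285]
tool_rot: [0.002, -0.145, 0.989, -0.0]
wrist_force: [-0.4, 0.1, 1.1]
grip_width: 0.0136
```

Request:
play_rows(
  moves=[
    [0, 0, -0.5, 0, 0, 0, 1],
    [0, 0, -1.5, 0, 0, 0, 1],
    [0, 0, -2.5, 0, 0, 0, 1],
    [0, 0, -3, 0, 0, 0, 1],
    [0, 0, -3, 0, 0, 0, 1],
    [0, 0, -3, 0, 0, 0, 1],
    [0, 0, -3, 0, 0, 0, 1],
    [0, 0, -3, 0, 0, 0, 1],
    [0, 0, -3, 0, 0, 0, 1],
    [0, 0, -2, 0, 0, 0, 1],
    [0, 0, -0.5, 0, 0, 0, 1],
    [0, 0, 0, 0, 0, 0, 1],
  ],
)

```text
time_s: 6.4
tcp_pos: [0.4865, 0.2596, 0.2875]
tool_rot: [-0.003, -0.145, 0.989, -0.002]
wrist_force: [1.4, 0.5, -4.2]
grip_width: 0.0139
```

Run:
```python
from h import *
rod=np.array([.5523,-.0672]); psi=np.radians(168)
t=rod+.062*np.array([np.cos(psi),np.sin(psi)])
print(t);plan([*t,.265],psi,20,0,1)
s=status.observe()
# plate boss/fin/plate-top in the tool frame from wrist view
p,W,m,T=wristcam("w2")
r=rot(s["tool_rot"]);Q=r.inv().apply((W-s["tcp_pos"]).reshape(-1,3)).reshape(W.shape)
z=Q[...,2]
for n,lo,hi,x0,x1 in[("boss",-.006,.002,-.085,-.04),("plate",.012,.024,-.09,.08)]:
    k=(z>lo)&(z<hi)&(abs(Q[...,1])<.035)&(Q[...,0]>x0)&(Q[...,0]<x1);q=Q[k]
    print(n,len(q));
    if len(q)>9:
        print(cv2.minAreaRect((q[:,:2]*1000).astype(np.float32)))
        if n=="plate": print(np.linalg.lstsq(np.c_[q[:,:2],np.ones(len(q))],q[:,2],rcond=None)[0])
        else: print(np.median(q[:,2]))
```

```text
[ 0.49165485 -0.05430948]
p0 [0.4865 0.2596 0.2875] psi0 -2.8501 F [ 1.4  0.5 -4.2] t 6.4
[0.43, -1.51, 0.12, -0.0, -0.0, 0.025, 1],[0.39, -1.52, 0.12, -0.0, -0.0, 0.025, 1],[0.35, -1.53, 0.12, -0.0, -0.0, 0.025, 1],[0.31, -1.54, 0.12, -0.0, -0.0, 0.025, 1],[0.27, -1.55, 0.12, -0.0, -0.0, 0.025, 1],[0.23, -1.55, 0.12, -0.0, -0.0, 0.025, 1],[0.19, -1.56, 0.12, -0.0, -0.0, 0.025, 1],[0.16, -1.56, 0.12, -0.0, -0.0, 0.025, 1],[0.12, -1.57, 0.12, -0.0, -0.0, 0.025, 1],[0.08, -1.57, 0.12, -0.0, -0.0, 0.025, 1],[0.04, -1.57, 0.12, -0.0, -0.0, 0.025, 1],[-0.0, -1.57, 0.12, -0.0, -0.0, 0.025, 1],[-0.04, -1.57, 0.11, -0.0, -0.0, 0.025, 1],[-0.08, -1.57, 0.11, -0.0, -0.0, 0.025, 1],[-0.12, -1.57, 0.11, -0.0, -0.0, 0.025, 1],[-0.16, -1.56, 0.11, -0.0, -0.0, 0.025, 1],[-0.2, -1.56, 0.11, -0.0, -0.0, 0.025, 1],[-0.24, -1.55, 0.11, -0.0, -0.0, 0.025, 1],[-0.27, -1.55, 0.11, -0.0, -0.0, 0.025, 1],[-0.31, -1.54, 0.11, -0.0, -0.0, 0.025, 1],
boss 1351
((-62.89643859863281, -0.4253730773925781), (25.613632202148438, 26.641483306884766), 0.0014690496027469635)
-0.0015730978854139842
plate 11472
((-1.436004638671875, -0.4132366180419922), (50.25528335571289, 137.3165283203125), 89.984130859375)
[ 0.00886361 -0.00152258  0.01756318]
```

View pics/w2.png

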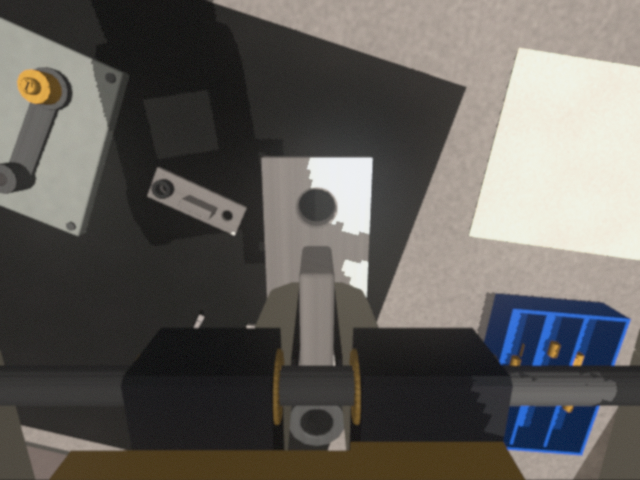

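Wrist view: the plate is held square, with the nose hole at (317,206) and the boss at (318,425). The jig shows at the left, with its lock at (40,86). I move partway to bring the whole jig into view.

Request:
play_rows(
  moves=[
    [0, -1, 0, 0, 0, 0, 1],
    [0, -2, 0, 0, 0, 0, 1],
    [0, -2.5, 0, 0, 0, 0, 1],
    [0, -2.5, 0, 0, 0, 0, 1],
    [0, -2.5, 0, 0, 0, 0, 1],
    [0, -2, 0, 0, 0, 0, 1],
    [0, -1, 0, 0, 0, 0, 1],
    [0, 0, 0, 0, 0, 0, 1],
  ],
)

```text
time_s: 7.12
tcp_pos: [0.5238, 0.1212, 0.2714]
tool_rot: [-0.013, -0.147, 0.989, -0.004]
wrist_force: [-1.3, -0.7, -3.7]
grip_width: 0.014
```

Run:
```python
from h import *
print(status.observe()["tcp_pos"])
p,W,m,T=wristcam("w3")
z=W[...,2]
def pts(n,lo,hi,c,r):
    k=(z>lo)&(z<hi)&(np.hypot(W[...,0]-c[0],W[...,1]-c[1])<r)
    q=W[k]; print(n,len(q))
    if len(q)<5: return
    (cx,cy),rad=cv2.minEnclosingCircle((q[:,:2]*1000).astype(np.float32))
    print("  mean",q.mean(0).round(4),"circ",round(cx,1),round(cy,1),round(rad,1)); 
pts("tip",.163,.170,(.55,-.067),.03)
pts("rodshaft",.06,.15,(.55,-.067),.03)
pts("collar",.043,.049,(.55,-.067),.03)
pts("lock",.043,.049,(.45,-.043),.03)
pts("nose",.0515,.057,(.45,-.043),.03)
k=(z>.013)&(z<.019)&(np.hypot(W[...,0]-.5,W[...,1]+.06)<.14)&(p.max(2)>60)
print("slab",k.sum(),cv2.minAreaRect((W[k][:,:2]*1000).astype(np.float32)))
```

```text
[0.52383017 0.12118092 0.27136091]
tip 80
  mean [ 0.5515 -0.066   0.1644] circ 552.3 -67.1 5.2
rodshaft 982
  mean [ 0.5501 -0.0636  0.1112] circ 552.4 -67.0 7.2
collar 524
  mean [ 0.5508 -0.0646  0.0461] circ 552.8 -67.7 16.0
lock 825
  mean [ 0.4509 -0.0424  0.0462] circ 450.7 -42.9 16.2
nose 100
  mean [ 0.4507 -0.0412  0.0533] circ 451.1 -42.9 8.0
slab 21577 ((500.822509765625, -61.51069641113281), (150.90573120117188, 195.10028076171875), 82.88447570800781)
```

View pics/w3.png

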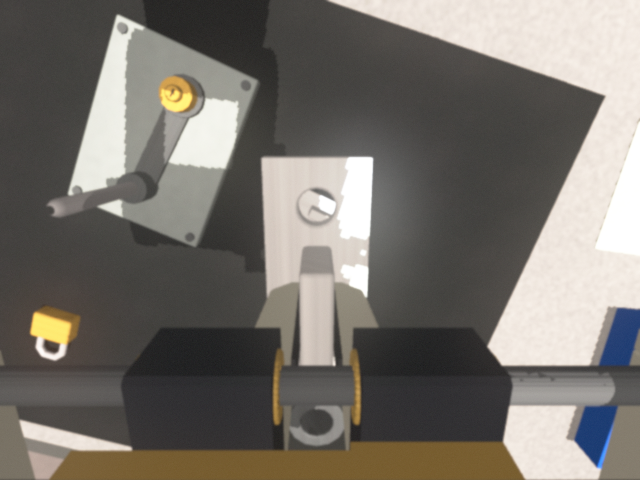

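Wrist view: rod tip at (58,208), lock at (178,94). That puts the rod at (552.4,-67.3) and the lock at (451,-42.9), so the swing direction is 166.5°. Moving the plate over the rod.

```bash
cat >> h.py <<'E'
ROD=np.array([.5524,-.0673]); PSI=np.radians(166.5); H=np.array([-.0620,-.0004])
def tgt(z,psi=PSI,h=H): 
    return [*(ROD-down(psi).apply([*h,0])[:2]),z]
def hole():
    s=status.observe();r=rot(s["tool_rot"])
    q=s["tcp_pos"]+r.apply([*H,.0276]); zt=r.apply([0,0,1])
    print("hole err mm",(q[:2]-ROD)*1e3,"z",q[2].round(4),"tilt",zt[:2].round(4),"F",s["wrist_force"].round(1),"t",s["time_s"])
E
python3 - <<'E'
from h import *
hole();plan(tgt(.25),PSI,12,0,1)
E
```

```text
hole err mm [ 29.90401365 206.5595362 ] z 0.2419 tilt [-0.0258 -0.0107] F [ 0.6  1.  -3.7] t 7.1667
p0 [0.5236 0.122  0.2712] psi0 -2.8473 F [ 0.6  1.  -3.7] t 7.1667
[0.67, -1.31, 0.2, -0.001, -0.002, 0.044, 1],[0.61, -1.34, 0.2, -0.001, -0.002, 0.044, 1],[0.55, -1.37, 0.19, -0.001, -0.002, 0.044, 1],[0.49, -1.39, 0.19, -0.001, -0.002, 0.044, 1],[0.43, -1.41, 0.19, -0.001, -0.002, 0.044, 1],[0.36, -1.43, 0.19, -0.001, -0.002, 0.044, 1],[0.3, -1.44, 0.19, -0.001, -0.002, 0.044, 1],[0.24, -1.46, 0.18, -0.001, -0.002, 0.044, 1],[0.17, -1.47, 0.18, -0.001, -0.002, 0.044, 1],[0.11, -1.47, 0.18, -0.001, -0.002, 0.044, 1],[0.04, -1.48, 0.18, -0.001, -0.002, 0.044, 1],[-0.02, -1.48, 0.18, -0.001, -0.002, 0.044, 1],
```

Request:
play_rows(
  moves=[
    [0.7, -1.3, 0.1, -0.001, -0.002, 0.044, 1],
    [0.6, -1.3, 0.1, -0.001, -0.002, 0.044, 1],
    [0.6, -1.4, 0.1, -0.001, -0.002, 0.044, 1],
    [0.5, -1.4, 0.1, -0.001, -0.002, 0.044, 1],
    [0.4, -1.4, 0.1, -0.001, -0.002, 0.044, 1],
    [0.4, -1.4, 0.1, -0.001, -0.002, 0.044, 1],
    [0.3, -1.4, 0.1, -0.001, -0.002, 0.044, 1],
    [0.2, -1.5, 0.1, -0.001, -0.002, 0.044, 1],
    [0.2, -1.5, 0.1, -0.001, -0.002, 0.044, 1],
    [0.1, -1.5, 0.1, -0.001, -0.002, 0.044, 1],
    [0, -1.5, 0.1, -0.001, -0.002, 0.044, 1],
    [0, -1.5, 0.1, -0.001, -0.002, 0.044, 1],
    [0, 0, 0, 0, 0, 0, 1],
  ],
)

```text
time_s: 8.25
tcp_pos: [0.4842, -0.0546, 0.2533]
tool_rot: [-0.004, 0.131, 0.991, 0.002]
wrist_force: [-0.5, 1.3, -3.4]
grip_width: 0.0138
```

Run:
```python
from h import *
hole();plan(tgt(.22),PSI,3,0,1)
```

```text
hole err mm [-8.60965365 -3.69001519] z 0.2252 tilt [-0.0075  0.0047] F [-0.5  1.3 -3.4] t 8.25
p0 [ 0.4842 -0.0546  0.2533] psi0 2.8787 F [-0.5  1.3 -3.4] t 8.25
[-0.25, 0.14, 1.11, 0.001, -0.003, -0.009, 1],[-0.25, 0.14, 1.11, 0.001, -0.003, -0.009, 1],[-0.24, 0.13, 1.11, 0.001, -0.003, -0.009, 1],
```

Request:
play_rows(
  moves=[
    [-0.25, 0.14, 0.7, 0.001, -0.003, -0.009, 1],
    [-0.25, 0.14, 0.7, 0.001, -0.003, -0.009, 1],
    [-0.25, 0.14, 0.7, 0.001, -0.003, -0.009, 1],
    [0, 0, 0, 0, 0, 0, 1],
    [0, 0, 0, 0, 0, 0, 1],
  ],
)

```text
time_s: 8.67
tcp_pos: [0.493, -0.0497, 0.2287]
tool_rot: [0.0, 0.115, 0.993, 0.0]
wrist_force: [0.1, -0.3, -2.4]
grip_width: 0.0138
```

Run:
```python
from h import *
hole();plan(tgt(.225),PSI,2,0,1)
p,W,m,T=wristcam("w4")
cv2.imwrite("pics/w4c.png",cv2.resize(p[140:480,200:440],None,fx=2,fy=2)[:600])
s=status.observe();r=rot(s["tool_rot"])
Q=r.inv().apply((W-s["tcp_pos"]).reshape(-1,3)).reshape(W.shape)
# nose-hole centre: pixels inside ring on plate top not at plate depth
k=(abs(Q[...,2]-.0176)<.003)
win=~k[180:235,290:345];n,l,st,c=cv2.connectedComponentsWithStats(win.astype(np.uint8));print(st,c)
j=[i for i in range(1,n) if 200<st[i,4]<2500]
for i in j:
    u,v=c[i]+[290,180];f=K(m);ray=np.array(m["tool_from_camera"])[:3,:3]@[(u-m["cx"])/f,-(v-m["cy"])/f,-1];o=np.array(m["tool_from_camera"])[:3,3]
    print("nosehole tool",o+ray*(.0178-o[2])/ray[2])
ys,xs=np.where((abs(Q[...,2]+.0016)<.003)&(Q[...,0]<-.04)&(abs(Q[...,1])<.03)); q=Q[ys,xs]
print("boss",len(q),q.min(0),q.max(0))
```

```text
hole err mm [0.91244924 3.06601561] z 0.2011 tilt [0.0002 0.0002] F [ 0.1 -0.3 -2.4] t 8.6667
p0 [ 0.493  -0.0497  0.2287] psi0 2.912 F [ 0.1 -0.3 -2.4] t 8.6667
[0.01, -0.14, 0.19, 0.0, 0.0, 0.003, 1],[0.01, -0.14, 0.19, 0.0, 0.0, 0.003, 1],
[[   0    0   55   55 1934]
 [   9    1    1    1    1]
 [  44    2    1    1    1]
 [  14    6    1    1    1]
 [  37    6    1    1    1]
 [   8    9   38   36 1081]
 [   2   14    2    2    2]
 [   1   40    1    1    1]
 [   0   43    1    1    1]
 [  11   46    1    1    1]
 [  13   47    1    1    1]] [[27.39141675 27.40124095]
 [ 9.          1.        ]
 [44.          2.        ]
 [14.          6.        ]
 [37.          6.        ]
 [26.42553191 26.32839963]
 [ 2.5        14.5       ]
 [ 1.         40.        ]
 [ 0.         43.        ]
 [11.         46.        ]
 [13.         47.        ]]
nosehole tool [ 0.0443833  -0.00057485  0.0178    ]
boss 1325 [-0.07624506 -0.01390147 -0.00383729] [-0.05010595  0.01275686  0.00136616]
```

View pics/w4.png

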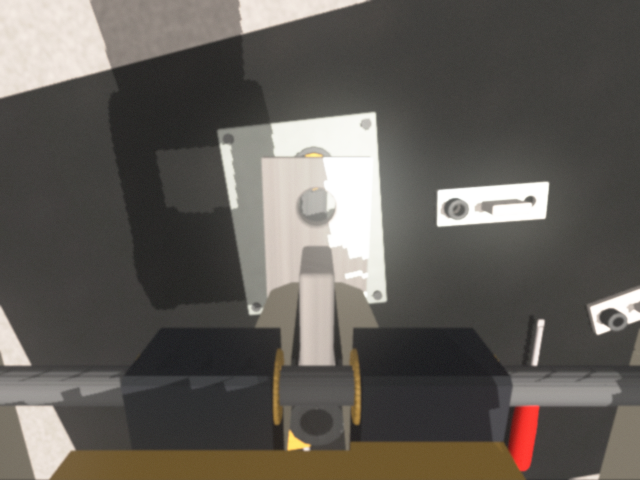

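Wrist view: the nose hole is at (317,206) and the boss at (318,420). The brass lock edge shows at (315,157) just past the plate end, so the swing direction agrees. I refine the hole offset and lower.

```bash
sed -i 's/H=np.array(\[-.0620,-.0004\])/H=np.array([-.0610,-.0005])/' h.py
python3 - <<'E'
from h import *
hole();plan(tgt(.2),PSI,6,0,1)
E
```

```text
hole err mm [-0.14112366  3.21597129] z 0.201 tilt [-0.      0.0004] F [-0.6 -0.4 -4.2] t 8.7167
p0 [ 0.493  -0.0497  0.2286] psi0 2.9119 F [-0.6 -0.4 -4.2] t 8.7167
[-0.01, -0.05, 0.48, 0.0, -0.0, 0.001, 1],[-0.01, -0.05, 0.48, 0.0, -0.0, 0.001, 1],[-0.01, -0.05, 0.48, 0.0, -0.0, 0.001, 1],[-0.01, -0.05, 0.48, 0.0, -0.0, 0.001, 1],[-0.01, -0.05, 0.48, 0.0, -0.0, 0.001, 1],[-0.01, -0.05, 0.48, 0.0, -0.0, 0.001, 1],
```

Request:
play_rows(
  moves=[
    [0, -0.15, 0.4, 0, 0, 0.002, 1],
    [0, -0.12, 0.5, 0, 0, 0.002, 1],
    [0, -0.05, 0.5, 0, 0, 0.002, 1],
    [0, 0, 0.5, 0, 0, 0, 1],
    [0, 0, 0.5, 0, 0, 0, 1],
    [0, 0, 0, 0, 0, 0, 1],
  ],
)

```text
time_s: 9.22
tcp_pos: [0.4923, -0.0526, 0.2023]
tool_rot: [0.0, 0.117, 0.993, 0.0]
wrist_force: [-0.4, -0.9, -3.4]
grip_width: 0.0139
```

Run:
```python
from h import *
hole();plan(tgt(.18),PSI,6,0,1)
```

```text
hole err mm [-0.89081842 -0.0022012 ] z 0.1748 tilt [0.0003 0.0004] F [-0.4 -0.9 -3.4] t 9.2167
p0 [ 0.4923 -0.0526  0.2023] psi0 2.9063 F [-0.4 -0.9 -3.4] t 9.2167
[-0.01, 0.0, 0.37, 0.0, 0.0, 0.0, 1],[-0.01, 0.0, 0.37, 0.0, 0.0, 0.0, 1],[-0.01, 0.0, 0.37, 0.0, 0.0, 0.0, 1],[-0.01, 0.0, 0.37, 0.0, 0.0, 0.0, 1],[-0.01, 0.0, 0.37, 0.0, 0.0, 0.0, 1],[-0.01, 0.0, 0.37, 0.0, 0.0, 0.0, 1],
```

Request:
play_rows(
  moves=[
    [-0.05, 0, 0.2, 0, 0, 0, 1],
    [-0.04, 0, 0.2, 0, 0, 0, 1],
    [0, 0, 0.2, 0, 0, 0, 1],
    [0, 0, 0.2, 0, 0, 0, 1],
    [0, 0, 0.2, 0, 0, 0, 1],
    [0, 0, 0.2, 0, 0, 0, 1],
  ],
)

```text
time_s: 9.72
tcp_pos: [0.4935, -0.053, 0.1897]
tool_rot: [0.0, 0.118, 0.993, 0.0]
wrist_force: [-0.3, -0.4, -2.8]
grip_width: 0.0138
```

Request:
play_rows(
  moves=[
    [0, 0, 0.2, 0, 0, 0, 1],
    [0, 0, 0.2, 0, 0, 0, 1],
    [0, 0, 0.2, 0, 0, 0, 1],
    [0, 0, 0.2, 0, 0, 0, 1],
  ],
)

```text
time_s: 10.05
tcp_pos: [0.4935, -0.0529, 0.1809]
tool_rot: [0.001, 0.117, 0.993, 0.0]
wrist_force: [-0.0, 0.6, -2.9]
grip_width: 0.0136
```

Run:
```python
from h import *
hole();print(status.observe()["torque"].round(2));plan(tgt(.18),PSI,6,0,1)
```

```text
hole err mm [ 0.3390512 -0.3433111] z 0.1534 tilt [0.0011 0.0002] F [-0.   0.6 -2.9] t 10.05
[ 0.09 -0.08  0.02]
p0 [ 0.4935 -0.0529  0.1809] psi0 2.9061 F [-0.   0.6 -2.9] t 10.05
[0.01, 0.0, 0.02, 0.0, 0.0, 0.0, 1],[0.01, 0.0, 0.02, 0.0, 0.0, 0.0, 1],[0.01, 0.0, 0.02, 0.0, 0.0, 0.0, 1],[0.01, 0.0, 0.02, 0.0, 0.0, 0.0, 1],[0.01, 0.0, 0.02, 0.0, 0.0, 0.0, 1],[0.01, 0.0, 0.02, 0.0, 0.0, 0.0, 1],
```

Request:
play_rows(
  moves=[
    [0, 0, 0.3, 0, 0, 0, 1],
    [0, 0, 0.3, 0, 0, 0, 1],
    [0, 0, 0.4, 0, 0, 0, 1],
    [0, 0, 0.4, 0, 0, 0, 1],
    [0, 0, 0.4, 0, 0, 0, 1],
    [0, 0, 0.4, 0, 0, 0, 1],
    [0, 0, 0.4, 0, 0, 0, 1],
    [0, 0, 0.4, 0, 0, 0, 1],
  ],
)

```text
time_s: 10.72
tcp_pos: [0.4935, -0.0529, 0.1478]
tool_rot: [0.001, 0.117, 0.993, 0.0]
wrist_force: [0.0, -0.8, -2.9]
grip_width: 0.014
```

Run:
```python
from h import *
hole();print(status.observe()["torque"].round(2));plan(tgt(.1),PSI,10,0,1)
```

```text
hole err mm [ 0.36270241 -0.35176253] z 0.1203 tilt [0.0013 0.0002] F [ 0.  -0.8 -2.9] t 10.7167
[ 0.02 -0.08 -0.01]
p0 [ 0.4935 -0.0529  0.1478] psi0 2.9061 F [ 0.  -0.8 -2.9] t 10.7167
[0.0, 0.0, 0.48, 0.0, 0.0, 0.0, 1],[0.0, 0.0, 0.48, 0.0, 0.0, 0.0, 1],[0.0, 0.0, 0.48, 0.0, 0.0, 0.0, 1],[0.0, 0.0, 0.48, 0.0, 0.0, 0.0, 1],[0.0, 0.0, 0.48, 0.0, 0.0, 0.0, 1],[0.0, 0.0, 0.48, 0.0, 0.0, 0.0, 1],[0.0, 0.0, 0.48, 0.0, 0.0, 0.0, 1],[0.0, 0.0, 0.48, 0.0, 0.0, 0.0, 1],[0.0, 0.0, 0.48, 0.0, 0.0, 0.0, 1],[0.0, 0.0, 0.48, 0.0, 0.0, 0.0, 1],
```

Request:
play_rows(
  moves=[
    [0, 0, 0.4, 0, 0, 0, 1],
    [0, 0, 0.4, 0, 0, 0, 1],
    [0, 0, 0.4, 0, 0, 0, 1],
    [0, 0, 0.4, 0, 0, 0, 1],
    [0, 0, 0.4, 0, 0, 0, 1],
    [0, 0, 0.4, 0, 0, 0, 1],
    [0, 0, 0.4, 0, 0, 0, 1],
    [0, 0, 0.4, 0, 0, 0, 1],
    [0, 0, 0.4, 0, 0, 0, 1],
    [0, 0, 0.4, 0, 0, 0, 1],
    [0, 0, 0.4, 0, 0, 0, 1],
    [0, 0, 0.4, 0, 0, 0, 1],
    [0, 0, 0.4, 0, 0, 0, 1],
    [0, 0, 0, 0, 0, 0, 1],
  ],
)

```text
time_s: 11.88
tcp_pos: [0.4932, -0.0529, 0.089]
tool_rot: [0.0, 0.118, 0.993, 0.0]
wrist_force: [-0.1, 0.5, -3.2]
grip_width: 0.0136
```

Run:
```python
from h import *
hole();print(status.observe()["torque"].round(2))
p,W,m,T=wristcam("w5");cv2.imwrite("pics/w5c.png",cv2.resize(p[140:280,240:400],None,fx=4,fy=4,interpolation=cv2.INTER_CUBIC))
```

```text
hole err mm [ 0.02587152 -0.27209255] z 0.0614 tilt [0.0002 0.0004] F [-0.1  0.5 -3.2] t 11.8833
[ 0.03 -0.11 -0.01]
```

View pics/w5c.png

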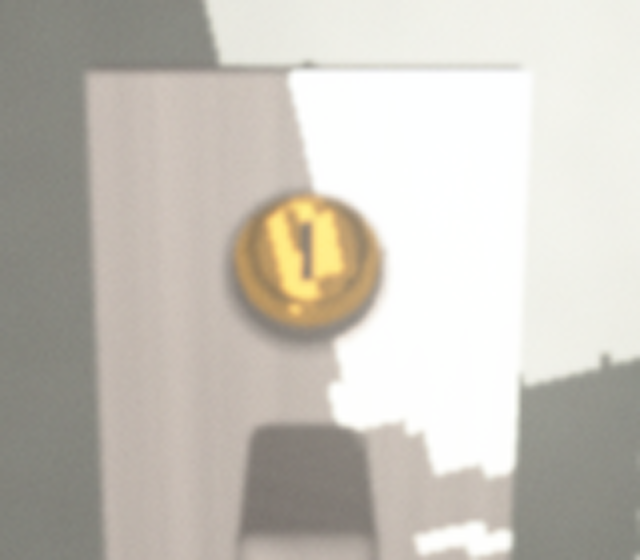

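The crop shows the brass nose centred in the nose hole at (308,265). I lower in small steps and check the force.

Request:
play_rows(
  moves=[
    [0, 0, 0.2, 0, 0, 0, 1],
    [0, 0, 0.2, 0, 0, 0, 1],
    [0, 0, 0.2, 0, 0, 0, 1],
    [0, 0, 0.15, 0, 0, 0, 1],
    [0, 0, 0.1, 0, 0, 0, 1],
  ],
)

```text
time_s: 12.35
tcp_pos: [0.4938, -0.0529, 0.081]
tool_rot: [0.001, 0.117, 0.993, 0.0]
wrist_force: [0.4, 0.2, -3.3]
grip_width: 0.0142
```

Run:
```python
from h import *
hole();print(status.observe()["torque"].round(2))
```

```text
hole err mm [ 0.64796232 -0.33977039] z 0.0535 tilt [0.0018 0.0002] F [ 0.4  0.2 -3.3] t 12.35
[ 0.06 -0.06 -0.01]
```

Request:
play_rows(
  moves=[
    [0, 0, 0.1, 0, 0, 0, 1],
    [0, 0, 0.1, 0, 0, 0, 1],
    [0, 0, 0.1, 0, 0, 0, 1],
  ],
)

```text
time_s: 12.6
tcp_pos: [0.4938, -0.0529, 0.0777]
tool_rot: [0.001, 0.117, 0.993, 0.0]
wrist_force: [-0.2, -0.6, -3.7]
grip_width: 0.0139
```

Request:
play_rows(
  moves=[
    [0, 0, 0.1, 0, 0, 0, 1],
    [0, 0, 0.1, 0, 0, 0, 1],
  ],
)

```text
time_s: 12.77
tcp_pos: [0.4939, -0.0529, 0.0756]
tool_rot: [0.001, 0.117, 0.993, 0.0]
wrist_force: [-0.6, 0.5, -3.5]
grip_width: 0.0135
```

Run:
```python
from h import *
hole();print(status.observe()["torque"].round(2))
```

```text
hole err mm [ 0.74241727 -0.33709513] z 0.0481 tilt [0.002  0.0001] F [-0.6  0.5 -3.5] t 12.7667
[ 0.06 -0.11 -0.05]
```

Request:
play_rows(
  moves=[
    [0, 0, 0.05, 0, 0, 0, 1],
    [0, 0, 0.05, 0, 0, 0, 1],
  ],
)

```text
time_s: 12.93
tcp_pos: [0.4939, -0.0529, 0.0745]
tool_rot: [0.001, 0.117, 0.993, 0.0]
wrist_force: [-5.0, 0.9, 10.2]
grip_width: 0.0137
```

Request:
play_rows(
  moves=[
    [0, 0, 0.05, 0, 0, 0, 1],
    [0, 0, 0.05, 0, 0, 0, 1],
  ],
)

```text
time_s: 13.1
tcp_pos: [0.4941, -0.053, 0.0745]
tool_rot: [0.001, 0.117, 0.993, 0.0]
wrist_force: [-3.2, 0.6, 4.0]
grip_width: 0.0139
```

Contact came at an underside height of about 46.9 mm, which is seat height. Releasing gently.

Request:
play_rows(
  moves=[
    [0, 0, 0, 0, 0, 0, 0.8],
    [0, 0, 0, 0, 0, 0, 0.75],
    [0, 0, 0, 0, 0, 0, 0.7],
    [0, 0, 0, 0, 0, 0, 0.6],
    [0, 0, 0, 0, 0, 0, 0.6],
    [0, 0, 0, 0, 0, 0, 0.6],
    [0, 0, 0, 0, 0, 0, 0.6],
    [0, 0, 0, 0, 0, 0, 0.6],
  ],
  newtons=5,
)

```text
time_s: 13.77
tcp_pos: [0.495, -0.0531, 0.0753]
tool_rot: [0.003, 0.117, 0.993, 0.0]
wrist_force: [-0.0, 0.3, 0.2]
grip_width: 0.0374
```

```bash
cat >> h.py <<'E'
def check(tag):
    p,W,m,T=wristcam(tag);z=W[...,2]
    s=status.observe();r=rot(s["tool_rot"])
    Q=r.inv().apply((W-s["tcp_pos"]).reshape(-1,3)).reshape(W.shape)
    k=(abs(z-.056)<.006)&(abs(Q[...,1])<.024)&(Q[...,0]>-.09)&(Q[...,0]<.066);q=W[k]
    c=q.mean(0);a=np.linalg.lstsq(np.c_[q[:,:2]-c[:2],np.ones(len(q))],q[:,2],rcond=None)[0]
    zz=lambda x:(a[2]+a[:2]@(np.array(x)-c[:2])).round(4)
    print("top plane n",len(q),"slope",a[:2].round(4),"z at rod",zz(ROD),"nose",zz([.451,-.0429]))
    b=W[(abs(z-.076)<.003)&(np.hypot(W[...,0]-ROD[0],W[...,1]-ROD[1])<.03)]
    if len(b)>20: print("boss top",len(b),np.median(b[:,2]),cv2.minEnclosingCircle((b[:,:2]*1e3).astype(np.float32)))
E
python3 - <<'E'
from h import *
hole();check("w6")
E
```

```text
hole err mm [ 1.89906444 -0.53593961] z 0.048 tilt [ 0.005  -0.0004] F [-0.   0.3  0.2] t 13.7667
top plane n 15059 slope [0.0026 0.0013] z at rod 0.0565 nose 0.0563
boss top 1015 0.07626838028385094 ((552.9237670898438, -67.7157211303711), 14.872815132141113)
```

Home: the plate top is at 56.4 mm at both holes. Retracting straight up.

Request:
play_rows(
  moves=[
    [0.1, 0, -0.5, 0, 0, 0, 0.6],
    [0.1, 0, -1.5, 0, 0, 0, 0.6],
    [0, 0, -2, 0, 0, 0, 0.6],
    [0, 0, -2.5, 0, 0, 0, 0.6],
    [0, 0, -2.5, 0, 0, 0, 0.6],
    [0, 0, -2.5, 0, 0, 0, 0.6],
    [0, 0, -2.5, 0, 0, 0, 0.6],
    [0, 0, -2, 0, 0, 0, 0.6],
    [0, 0, -1, 0, 0, 0, 0.6],
    [0, 0, 0, 0, 0, 0, 0.6],
    [0, 0, 0, 0, 0, 0, 0.6],
  ],
)

```text
time_s: 14.73
tcp_pos: [0.49, -0.0522, 0.2547]
tool_rot: [0.002, 0.117, 0.993, 0.0]
wrist_force: [0.7, -0.3, -1.0]
grip_width: 0.0375
```

Run:
```python
from h import *
s=status.observe();print(s["tcp_pos"],s["wrist_force"],abs(s["dq"]).max(),s["time_s"]);check("w7")
```

```text
[ 0.48999487 -0.05217148  0.25468121] [ 0.66030588 -0.32900411 -0.97242982] 0.008190468140071471 14.7333
top plane n 5508 slope [0.0036 0.0008] z at rod 0.0566 nose 0.0562
boss top 428 0.07617117677052784 ((552.7665405273438, -67.62354278564453), 15.024842262268066)
```

View pics/w7.png

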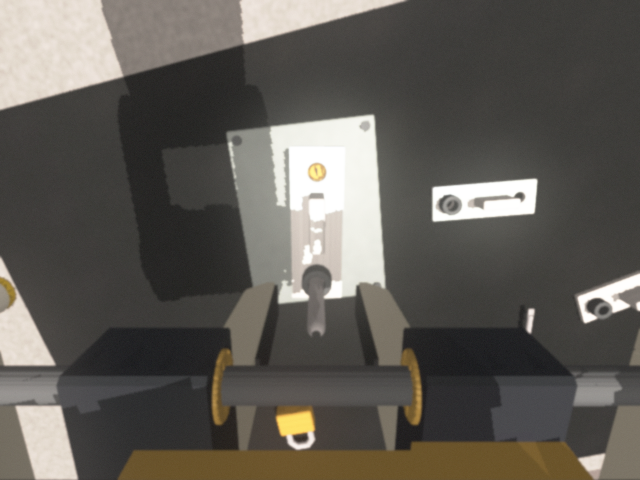

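The plate lies on the jig with the nose in its hole at (317,172) and the rod through its boss at (316,285). The gripper is clear.

```bash
python3 -c "
from station import order
print(order.job_done())"
```

```text
the job is handed in; nothing more can be done
None
```

The drill guide plate is on the jig and fully home, and I handed the job in at about 15 s of robot time. I gripped the largest plate by its fin, threaded it over the rod and lowered it slowly. I lined it up with the lock from the camera measurement (166.5°), so the nose went straight into its hole without any searching. Then I let go and backed off upwards.

- **Seating:** with the gripper clear, the plate's top measured 56.6 mm at the rod and 56.2 mm at the nose, against 56 mm when home. Tilt was about 0.004 rad, and the boss centre was within 0.5 mm of the rod's axis.
- **Force:** the wrist showed about 14 N above the hanging weight when the plate seated, and almost none during threading.
- **Bystanders:** I never went near the padlock, screwdriver or oil bottle, but I did not measure their positions again at the end.
- **Failed or disagreeing checks:** none failed. The rod hole's position in the grip differed by about 2 mm between estimates, so I used a value in between, and it fitted.

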